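# Dust a sheet film holder along its film rails and shut its dark slide

## Robot

A 6-joint arm with a two-finger parallel gripper is mounted at the origin on a cart in front of the work surface, level with it; the furniture and walls round the work are solid. World frame = base frame: x ahead of the robot, y to its left, z up, the work surface at z = 0. Lengths are in m, angles in rad, forces in N, time in s.
With the tool pointing down it reaches from about 0.35 to 0.775 m from the base axis. Payload 5.5 kg.
Tool frame: the origin (TCP) lies where the fingers leave the gripper's body, on its centre line; the fingertips stand 73 mm ahead of it and the grasp point (between the pads) lies 54 mm ahead of it; z points along the fingers, y is the line along which they close (so a half turn about z gives the same grasp; the last joint's range is limited). The gripper opens to 85 mm and grips with 20 to 120 N. Pads are 22 mm wide; open, the fingers measure 114 mm over their backs; the gripper's body (76 mm by 85 mm) begins 54 mm behind the grasp point. The pads swing forward as they close: fully open they stand 13 mm farther back than shut.
Start: joints at [1.124, 0.313, 0.046, 1.304, 0, 1.431], TCP at [0.174, 0.548, 0.304] pointing down, gripper open.
Joint ranges: [-2.76, 2.76], [-0.86, 1.69], [-1.03, 1.26], [-2.2, 2.34], [-1.47, 1.5], [-3.14, 3.14]. Speed limits (rad/s): [2.57, 2.57, 3.14, 3.14, 3.14, 3.14].

## Interface

Orientations are given as a unit quaternion [w, x, y, z].
In Python, from station import r gives the robot as it stands.
- The arm moves only by the tool step_arm, never from a script. Its argument "moves" is a list that holds one entry, the list of rows, each a list of 7 numbers: the turn, a rotation vector about the tool's x, y, z as a fraction of full scale, then the shift along the tool's x, y, z as a fraction of full scale, then the opening, from -1 (shut) to 1 (fully open). In form: [[[ax, ay, az, tx, ty, tz, claw], ...]]. A call has 1 to 8 rows; each row shifts and turns the commanded pose from where the row before left it, along the tool's axes as they then stand; what a row does not reach is not made up. Full scale, the value 1, is 0.025 m for a shift and 0.15 rad for a turn. A row lasts 1/10 s, in which the tool goes at most 50 mm and 8.59 degrees, less where a joint would pass 70% of its speed; a pose out of reach is approached as far as the arm can. A call with a number of a shift or a turn outside -1 to 1 is refused whole. A call with a gripper value outside its range is refused whole. The fingers move at their own pace and stop on an object; "newtons" is the grip in N (left out, the last holds). Time passes only in rows, so rows that do not move let the fingers close. It gives the time, the measured TCP pose, the force, the opening and the grip force at its end, in the units of the state.
- r.sense(): the state, without advancing time (a new reading comes with each control period).
- r.snapshot(name): name is "side" or "top"; returns the picture (400x640x3 uint8, red, green, blue); there is no depth.
- r.camera_params(name): a dict with "fx", "fy", "cx", "cy" (pixels), "origin" and "attitude" of the camera in the world. Camera axes: x right, y down, z forward; pixel columns grow to the right and rows downward; lengths in m; the calibration is good to about 2 mm. A picture is of the moment at which its call begins. camera_params takes no time and is no camera call.
- r.job_done(): hands the job in; it is judged then, once.
The state is a dict: "time": time; "qpos": joint angles; "qvel": joint speeds; "joint_efforts": joint torques, N m; "eef_pos": TCP position; "tcp_rot": TCP orientation; "ft_force": force on the tool from outside, world axes, zero at the start; "moment": the same for the moment, N m; "gripper_width": finger opening in m; "gripper_force": force on a finger pad.
Only numpy, scipy, OpenCV 4.12 (cv2) and the standard library are available. Lean on these libraries where they do the work, as an engineer would, in place of code of your own. Each camera call takes 0.05 s, during which the arm holds its last target. There are 200 camera calls.

## Task

Get the open sheet film holder ready for loading: take the flat dust brush and, holding it sloped (handle raised about 30 to 45 degrees, bristle tips down), draw the bristle tips lightly and slowly, a few centimetres a second, along the seam where the film recess meets its border: start beside the withdrawn dark slide on the long rail nearer the robot, go along it to the closed end of the recess, across that end, and back along the far rail until level with the start. Then lay the brush level across both forks of the wire brush rest and push the dark slide fully home. Leave the film tin, the steel reel and the small film can where they stand.

Things in the scene. Friction and masses are not known exactly. Their poses are not given: they have to be found in the camera images.
- film_holder: black sheet film holder, 121 x 190 mm, fixed on a grey mat 150 x 215 x 3 mm; two shut ones stacked at the right are not used. Origin under the mat's centre; x points roughly away from the robot, y (long side) to its left, z up. Open recess: x -48..+48 mm, closed end at y = 82; floor z = 9, border z = 14. At y -95..-78 a bridge (top z = 16) spans it; the dark slide runs under it.
- seam_start (a point): point on the grey recess floor at the foot of the black near rail, holder frame (-48, -15, 9) mm: the start of the seam, just left of the inner edge of the withdrawn dark slide
- seam_corner1 (a point): inner corner of the recess floor, near rail and closed end: holder frame (-48, 82, 9) mm
- seam_corner2 (a point): inner corner of the recess floor, far rail and closed end: holder frame (48, 82, 9) mm
- seam_finish (a point): point on the recess floor at the foot of the far rail: holder frame (48, -15, 9) mm, the end of the seam
- dark_slide (a joint): how far the open holder's dark slide (thin dark steel sheet, aluminium pull bar across its right end) is drawn out along the holder's -y, in m; 0 = fully home (stop), starts 0.112 to 0.135. 1.5 N friction, 6 N s/m drag; stays where left. Drawn out by d, the sheet (z 10.7 to 12.3 mm) covers the recess from the bridge to y = 80 mm - d.
- slide_bar (a point): middle of the outer face of the dark slide's pull bar; the bar is 119 mm long (along the holder's x), 14 mm wide, from z = 5 to 17 mm. This point is at z = 11 mm; push it along the holder's +y.
- dust_brush: flat film brush, wooden handle, pale bristles, 160 mm long, about 25 g, lying flat and loose on the worktop. Origin: centre of its underside; y runs along it towards the handle's end, z up through its flat side. Bristle head: y -80..-27 mm, 26 mm wide, 8 mm thick, stiff; handle: y -30..+80 mm, 16 mm wide, 7 mm thick.
- brush_tip (a point): centre of the bristle end of the brush: (0, -80, 4) mm in the brush's frame
- brush_handle (a point): grip point on the handle: (0, 25, 3.5) mm in the brush's frame; this point should lie over the middle of the rest
- brush_rest: wire brush rest, fixed: dark steel base 50 x 104 x 8 mm, two steel wire forks at y = -36 and +36 mm of its frame. Origin: centre of the base's underside; the brush lies along its y axis, bristles to either side. Each fork's floor is at z = 48 mm, 20 mm wide; its prongs flare to 35 mm apart at z = 60 mm.
- rest_top (a point): point midway between the forks at the height of their floors: (0, 0, 48) mm in the rest's frame
- film_tin: bystander: round metal film tin, 70 mm across, 41 mm high, loose
- reel: bystander: round steel wire film reel, 66 mm across, 45 mm high, loose
- film_can: bystander: small dark film can with lid, 34 mm across, 56 mm high, loose

How it is judged:
On the way, in this order (a step that is already met when the one before it is completed fails the run):
1. bristles at the start of the near rail, beside the dark slide (bristle tips on the recess floor, their centre within 20 mm of the border, brush sloped at least 20 degrees) (x of brush_tip in the frame of film_holder between -0.052 and -0.028 m and y of brush_tip in the frame of film_holder between -0.045 and 0.002 m and contact force between dust_brush and film_holder above 0.05 N and z of brush_tip in the frame of film_holder between 0.006 and 0.016 m and angle between dust_brush's own y axis and vertical below 1.22 rad), for 0.02 s.
2. bristles a third of the way along the near rail (x of brush_tip in the frame of film_holder between -0.052 and -0.028 m and y of brush_tip in the frame of film_holder between 0.018 and 0.034 m and contact force between dust_brush and film_holder above 0.05 N and z of brush_tip in the frame of film_holder between 0.006 and 0.016 m and angle between dust_brush's own y axis and vertical below 1.22 rad), for 0.02 s.
3. bristles two thirds of the way along the near rail (x of brush_tip in the frame of film_holder between -0.052 and -0.028 m and y of brush_tip in the frame of film_holder between 0.038 and 0.056 m and contact force between dust_brush and film_holder above 0.05 N and z of brush_tip in the frame of film_holder between 0.006 and 0.016 m and angle between dust_brush's own y axis and vertical below 1.22 rad), for 0.02 s.
4. bristles in the corner of the near rail and the closed end (within 22 mm of the end) (x of brush_tip in the frame of film_holder between -0.052 and -0.028 m and y of brush_tip in the frame of film_holder between 0.06 and 0.085 m and contact force between dust_brush and film_holder above 0.05 N and z of brush_tip in the frame of film_holder between 0.006 and 0.016 m and angle between dust_brush's own y axis and vertical below 1.22 rad), for 0.02 s.
5. bristles at the middle of the closed end (y of brush_tip in the frame of film_holder between 0.06 and 0.085 m and x of brush_tip in the frame of film_holder between -0.012 and 0.012 m and contact force between dust_brush and film_holder above 0.05 N and z of brush_tip in the frame of film_holder between 0.006 and 0.016 m and angle between dust_brush's own y axis and vertical below 1.22 rad), for 0.02 s.
6. bristles in the corner of the closed end and the far rail (x of brush_tip in the frame of film_holder between 0.028 and 0.052 m and y of brush_tip in the frame of film_holder between 0.06 and 0.085 m and contact force between dust_brush and film_holder above 0.05 N and z of brush_tip in the frame of film_holder between 0.006 and 0.016 m and angle between dust_brush's own y axis and vertical below 1.22 rad), for 0.02 s.
7. bristles a third of the way back along the far rail (x of brush_tip in the frame of film_holder between 0.028 and 0.052 m and y of brush_tip in the frame of film_holder between 0.038 and 0.056 m and contact force between dust_brush and film_holder above 0.05 N and z of brush_tip in the frame of film_holder between 0.006 and 0.016 m and angle between dust_brush's own y axis and vertical below 1.22 rad), for 0.02 s.
8. bristles two thirds of the way back along the far rail (x of brush_tip in the frame of film_holder between 0.028 and 0.052 m and y of brush_tip in the frame of film_holder between 0.018 and 0.034 m and contact force between dust_brush and film_holder above 0.05 N and z of brush_tip in the frame of film_holder between 0.006 and 0.016 m and angle between dust_brush's own y axis and vertical below 1.22 rad), for 0.02 s.
9. bristles at the finish on the far rail, level with the start (x of brush_tip in the frame of film_holder between 0.028 and 0.052 m and y of brush_tip in the frame of film_holder between -0.045 and 0.002 m and contact force between dust_brush and film_holder above 0.05 N and z of brush_tip in the frame of film_holder between 0.006 and 0.016 m and angle between dust_brush's own y axis and vertical below 1.22 rad), for 0.02 s.
At the end, for the whole second after the job is handed in: The dark slide is within 4 mm of fully home; the brush lies released and still in both forks of the rest, level and along it within about 8 degrees, at the height of the fork floors, its handle grip point within 14 mm (horizontally) of the middle of the rest, bristles to either side (value of joint dark_slide below 0.004 m and horizontal distance between brush_handle and rest_top below 0.014 m and z of dust_brush in the frame of brush_rest between 0.044 and 0.053 m and angle between the y axis of dust_brush and the y axis of brush_rest, either way round below 0.15 rad and angle between the z axis of dust_brush and the z axis of brush_rest, either way round below 0.15 rad and linear speed of dust_brush below 0.01 m/s and angular speed of dust_brush below 0.1 rad/s); the robot touches nothing.
It fails at once if the brush moves faster than 0.10 m/s while it touches the film holder (contact force between dust_brush and film_holder above 0.2 N and linear speed of dust_brush above 0.1 m/s).
It fails at once if the brush presses on the film holder with more than 25 N (contact force between dust_brush and film_holder above 25 N).
It fails at once if the film tin is moved more than 25 mm (distance of film_tin from where it was at the start of the episode above 0.025 m).
It fails at once if the reel is moved more than 25 mm (distance of reel from where it was at the start of the episode above 0.025 m).
It fails at once if the film can is moved more than 25 mm (distance of film_can from where it was at the start of the episode above 0.025 m).
It also fails if it takes over 67 s, if anything falls off the work surface, if the arm or the gripper's body presses on something with over 40 N, if the wrist force passes 120 N, or if a joint passes its speed limit or range.

## Working session

There is one attempt and no reset: what is moved stays moved. The work goes in short steps, Python scripts to look and compute and a tool call to move; the robot and the scene stay as the last step left them, time stands still between calls to the robot, and variables do not carry over. Pictures are saved under pics/ and viewed, at most 10 in all, crops included, and the job is handed in when it is done.

Besides the shell and the picture viewer there is one more tool, called after "Request:" as a command line: name --argument value ..., lists and objects as JSON in quotes. step_arm: Moves the arm, as the interface text tells. Shift numbers are shares of 0.025 m and turn numbers shares of 0.15 rad, none past 1 either way. Its arguments: {"type":"object","properties":{"moves":{"type":"array","items":{"type":"array","items":{"type":"array","items":{"type":"number"}}}},"newtons":{"type":"number"}},"required":["moves"]}

```bash
ls; mkdir -p pics; python3 - <<'E'
from station import r
import cv2
for n in ("top","side"):
    p=r.camera_params(n); print(n,p)
    cv2.imwrite(f"pics/{n}0.png",r.snapshot(n)[:,:,::-1])
s=r.sense(); print(s)
E
```

```text
pics
top {'fx': 399.17133340340376, 'fy': 399.17133340340376, 'cx': 317.8485384316068, 'cy': 201.1386720333344, 'origin': array([ 0.4344107 , -0.03812202,  1.2633484 ]), 'attitude': array([ 0.03740844, -0.70215299,  0.71045121, -0.02899778])}
side {'fx': 418.82326225640674, 'fy': 418.82326225640674, 'cx': 324.4451148995548, 'cy': 202.8713515838291, 'origin': array([1.16725795, 0.02706297, 1.05051655]), 'attitude': array([-0.18250463,  0.65928762,  0.70119153, -0.20090379])}
{'time': 0.1, 'qpos': array([1.12443134e+00, 3.13961640e-01, 4.51151085e-02, 1.30358544e+00,
       3.01287347e-05, 1.43118788e+00]), 'qvel': array([ 0.00023745, -0.00175391,  0.00451184,  0.00105277, -0.00098588,
        0.00031297]), 'joint_efforts': array([ 3.42337858e-03, -4.81727636e+01,  2.99242902e+01,  1.28065195e-02,
       -6.66253050e-05, -1.65996352e-05]), 'eef_pos': array([0.17349977, 0.54786482, 0.30308647]), 'tcp_rot': array([-2.50620134e-04,  1.52777570e-01,  9.88260262e-01, -7.78620671e-04]), 'ft_force': array([-0.33281707, -0.39062304, -0.38963182]), 'moment': array([ 0.02499388, -0.02776239, -0.02968365]), 'gripper_force': 0.0, 'gripper_width': 0.0855913320143097}
```

View pics/top0.png

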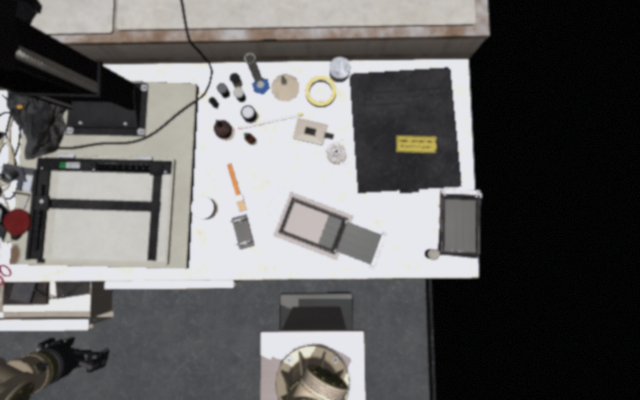

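View pics/side0.png

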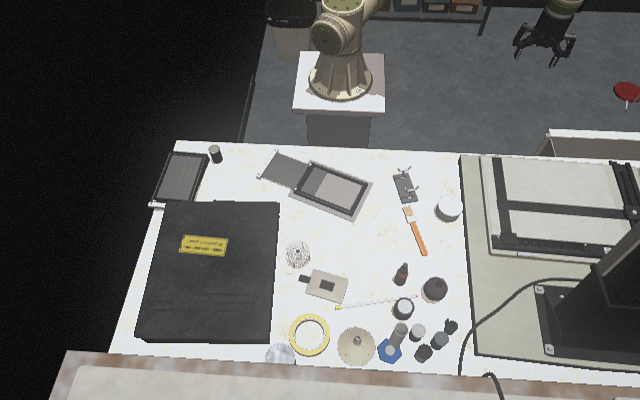

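The top view shows the brush (handle end 230,165; bristles 241,207), the rest (243,231), the holder (312,225) with its slide drawn right to (380,245), the tin (206,208), the reel (336,153) and the can (432,254). The side view shows the same things, with the brush at (407,207)-(425,254) and the rest at (404,185). I'll zoom in on both.

```bash
cat > h.py <<'E'
import numpy as np, cv2
from scipy.spatial.transform import Rotation as R
from station import r
CP={n:r.camera_params(n) for n in("top","side")}
def rot(q): return R.from_quat(np.roll(q,-1))
def ray(n,u,v):
    p=CP[n]; d=rot(p["attitude"]).apply([(u-p["cx"])/p["fx"],(v-p["cy"])/p["fy"],1]); return p["origin"],d
def onz(n,u,v,z):
    o,d=ray(n,u,v); return o+d*(z-o[2])/d[2]
def proj(n,P):
    p=CP[n]; c=rot(p["attitude"]).inv().apply(np.atleast_2d(P)-p["origin"])
    return np.c_[c[:,0]/c[:,2]*p["fx"]+p["cx"],c[:,1]/c[:,2]*p["fy"]+p["cy"]]
def tri(a,b):
    (o1,d1),(o2,d2)=ray("top",*a),ray("side",*b)
    t=np.linalg.lstsq(np.c_[d1,-d2],o2-o1,rcond=None)[0]
    A,B=o1+t[0]*d1,o2+t[1]*d2; return (A+B)/2,np.linalg.norm(A-B)
E
python3 - <<'E'
from h import *
print(proj("top",[[0,0,0],[.4,0,0]]),proj("side",[[0,0,0],[.4,0,0]]))
t=cv2.imread("pics/top0.png");s=cv2.imread("pics/side0.png")
cv2.imwrite("pics/tz.png",cv2.resize(t[150:275,190:390],None,fx=4,fy=4,interpolation=cv2.INTER_CUBIC))
cv2.imwrite("pics/sz.png",cv2.resize(s[140:265,255:455],None,fx=4,fy=4,interpolation=cv2.INTER_CUBIC))
for n,im in(("top",t),("side",s)):
    hsv=cv2.cvtColor(im,cv2.COLOR_BGR2HSV)
    m=cv2.inRange(hsv,(5,130,120),(20,255,255)); 
    for c in cv2.findContours(m,0,2)[0]:
        if cv2.contourArea(c)>40: print(n,cv2.minAreaRect(c),cv2.boxPoints(cv2.minAreaRect(c)).round(1).tolist())
E
```

```text
[[312.09014386 381.93039197]
 [310.84203124 249.853269  ]] [[340.36267994  78.68593055]
 [334.6422932  168.72680294]]
```

View pics/tz.png

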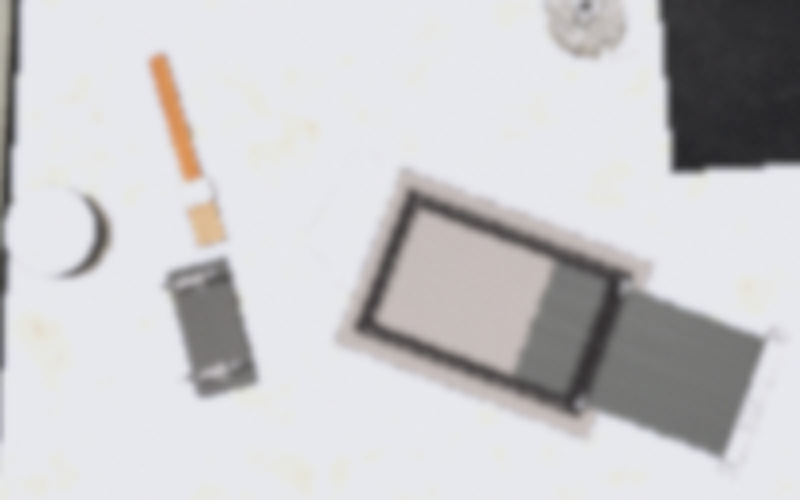

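View pics/sz.png

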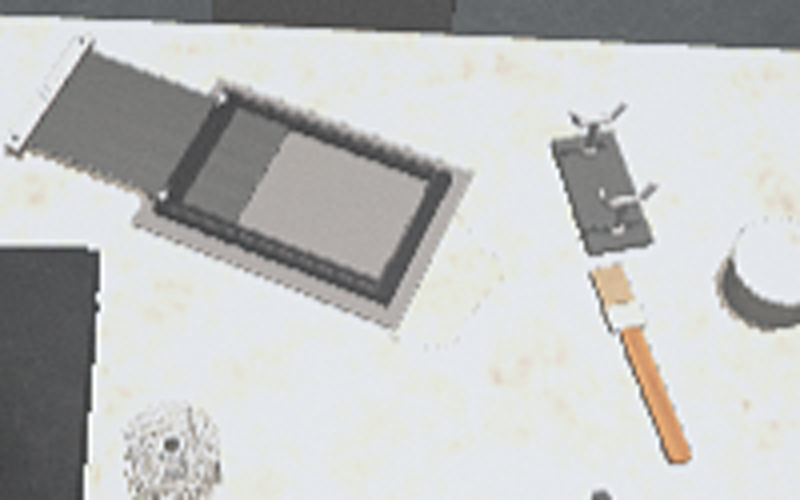

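Both zooms resolve the mat, border and recess corners, the bar ends, the rest base and forks, and both brush ends. Next I'll fit the poses from these picked pixels and check the heights from the two views.

```bash
cat > m.py <<'E'
from h import *
from scipy.optimize import least_squares
T=lambda U,V:(190+(U+.5)/4-.5,150+(V+.5)/4-.5)
S=lambda U,V:(255+(U+.5)/4-.5,140+(V+.5)/4-.5)
def pts(p,P):
    c,s=np.cos(p[2]),np.sin(p[2]); P=np.array(P)/1e3
    return np.c_[p[0]+c*P[:,0]-s*P[:,1],p[1]+s*P[:,0]+c*P[:,1],P[:,2]]
def fit(name,L,x0):
    f=lambda p:np.concatenate([(proj(n,pts(p,[q]))[0]-px) for n,px,q in L])
    o=least_squares(f,x0,loss="soft_l1"); print(name,o.x.round(4),"yawdeg",np.degrees(o.x[2]).round(2),"res px",np.abs(o.fun).max().round(2)); return o.x
H=fit("holder",[("top",T(405,168),(75,107.5,3)),("top",T(337,340),(-75,107.5,3)),("top",T(588,437),(-75,-107.5,3)),("top",T(652,263),(75,-107.5,3)),
 ("side",S(472,172),(-75,107.5,3)),("side",S(397,328),(75,107.5,3)),("side",S(133,222),(75,-107.5,3)),
 ("top",T(412,188),(60.5,95,14)),("top",T(358,327),(-60.5,95,14)),("top",T(582,410),(-60.5,-95,14)),("top",T(632,268),(60.5,-95,14)),
 ("side",S(451,176),(-60.5,95,14)),("side",S(387,303),(60.5,95,14))],[.5,0,-.35])
Rr=fit("rest",[("top",T(168,272),(25,52,8)),("top",T(227,259),(25,-52,8)),("top",T(257,380),(-25,-52,8)),("top",T(198,396),(-25,52,8))] if 0 else
 [("top",T(168,272),(-25,52,8)),("top",T(227,259),(25,52,8)),("top",T(257,380),(25,-52,8)),("top",T(198,396),(-25,-52,8)),
  ("side",S(551,143),(25,-52,8)),("side",S(612,130),(-25,-52,8)),("side",S(652,242),(-25,52,8)),("side",S(592,252),(25,52,8))],[.47,.2,.2-1.57+1.57])
B=fit("brush",[("top",T(158,56),(0,80,5)),("top",T(210,244),(0,-80,5)),("side",S(679,460),(0,80,3)),("side",S(605,266),(0,-80,6))],[.6,.25,-1.4])
print("bar ends z17", onz("top",*T(724,462),17e-3),onz("top",*T(774,335),17e-3))
def hol(P): 
    c,s=np.cos(H[2]),np.sin(H[2]); d=np.array(P[:2])-H[:2]; return np.array([c*d[0]+s*d[1],-s*d[0]+c*d[1]])*1e3
for n,a,b in [("brush end",T(158,56),S(679,460)),("tip",T(210,244),S(605,266)),("border corner far",T(412,188),S(387,303)),("border near",T(358,327),S(451,176)),
  ("recess far",T(420,210),S(379,278)),("bar nearend",T(724,462),S(86,40)),("bar farend",T(774,335),S(14,152)),("fork far mid",T(201,281),S(622,200)),("fork near mid",T(221,371),S(594,125))]:
    P,e=tri(a,b); print(n,P.round(4),"gap",e.round(4),"holder",hol(P).round(1))
E
python3 m.py
python3 - <<'E'
from h import *
for n in("top","side"):
    im=cv2.imread(f"pics/{n}0.png"); m=cv2.inRange(cv2.cvtColor(im,cv2.COLOR_BGR2HSV),(5,120,100),(20,255,255))
    print(n,[cv2.boxPoints(cv2.minAreaRect(c)).round(1).tolist() for c in cv2.findContours(m,0,2)[0] if len(c)>12])
E
```

```text
holder [ 0.4788 -0.0093 -0.3741] yawdeg -21.44 res px 1.55
rest [ 0.4613  0.2132 -1.3154] yawdeg -75.36 res px 1.35
brush [ 0.6013  0.2367 -1.2886] yawdeg -73.83 res px 0.65
bar ends z17 [ 0.3516887  -0.18452605  0.017     ] [ 0.44886098 -0.22559148  0.017     ]
brush end [0.6772 0.2586 0.0053] gap 0.001 holder [ 86.8 321.8]
tip [0.5259 0.215  0.0054] gap 0.0025 holder [-38.2 225.9]
border corner far [0.5681 0.0562 0.0083] gap 0.0007 holder [59.2 93.5]
border near [0.4588 0.0995 0.0128] gap 0.0024 holder [-58.4  93.9]
recess far [0.5501 0.0497 0.0126] gap 0.0007 holder [44.8 80.9]
bar nearend [ 0.3521 -0.1851  0.0209] gap 0.002 holder [ -53.7 -210. ]
bar farend [ 0.4493 -0.2294  0.0033] gap 0.0035 holder [  52.9 -215.7]
fork far mid [0.4946 0.2179 0.0449] gap 0.0057 holder [-68.3 217.3]
fork near mid [0.4259 0.202  0.0403] gap 0.0037 holder [-126.5  177.3]
top [[[227.8000030517578, 165.39999389648438], [230.5, 164.60000610351562], [238.89999389648438, 192.6999969482422], [236.3000030517578, 193.5]]]
side [[[410.1000061035156, 223.1999969482422], [414.20001220703125, 221.5], [427.0, 253.60000610351562], [422.8999938964844, 255.1999969482422]]]
```

Checks pass: brush length 157 mm (160 given), brush heights about 5 mm, border about 13 mm, forks about 45 mm. Next is a helper that gives the remaining motion in tool axes and units.

```bash
cat >> h.py <<'E'
H=np.array([.4788,-.0093,-.3741]); REST=np.array([.4613,.2132]); 
def w2h(P):
    c,s=np.cos(H[2]),np.sin(H[2]); d=np.array(P[:2])-H[:2]; return np.r_[c*d[0]+s*d[1],-s*d[0]+c*d[1],P[2]]
def h2w(P):
    c,s=np.cos(H[2]),np.sin(H[2]); return np.r_[H[0]+c*P[0]-s*P[1],H[1]+s*P[0]+c*P[1],P[2]]
def tool(bdir,tilt=0):
    "brush y axis azimuth bdir rad, handle raised by tilt; tool z=-brush z, tool x=-brush y"
    by=np.array([np.cos(bdir)*np.cos(tilt),np.sin(bdir)*np.cos(tilt),np.sin(tilt)])
    bx=np.array([np.sin(bdir),-np.cos(bdir),0]); bz=np.cross(bx,by)
    return R.from_matrix(np.c_[-by,np.cross(-bz,-by),-bz])
def rel(pos,Rt,s=None):
    "turn then shift (shift in axes after the turn), units"
    s=s or r.sense(); R0=rot(s["tcp_rot"])
    print("turn",((R0.inv()*Rt).as_rotvec()/.15).round(2),"shift",(Rt.inv().apply(np.array(pos)-s["eef_pos"])/.025).round(2),
      "| t",round(s["time"],2),"F",s["ft_force"].round(2),"q",s["qpos"].round(2),"w",round(s["gripper_width"],4),"pos",s["eef_pos"].round(4))
BD=np.radians(16.2)
E
python3 - <<'E'
from h import *
rel([.6253,.2437,.15],tool(BD)); T=lambda U,V:(190+(U+.5)/4-.5,150+(V+.5)/4-.5)
print("tin",onz("top",*T(52,231),.041),"reel",onz("top",*T(586,10),.045),"can",onz("top",432,254,.056))
E
```

```text
turn [-0.01 -0.   -3.93] shift [-13.96 -16.73   6.12] | t 0.1 F [-0.33 -0.39 -0.39] q [1.12 0.31 0.05 1.3  0.   1.43] w 0.0856 pos [0.1735 0.5479 0.3031]
tin [0.53474947 0.33119073 0.041     ] reel [ 0.70120449 -0.08261712  0.045     ] can [ 0.38529075 -0.36395481  0.056     ]
```

Request:
step_arm --moves '[[[0,0,-0.98,0,0,0,0],[0,0,-0.98,0,0,0,0],[0,0,-0.98,0,0,0,0],[0,0,-0.98,0,0,0,0],[0,0,0,-0.8,-1,0,0],[0,0,0,-0.8,-1,0,0],[0,0,0,-0.8,-1,0,0],[0,0,0,-0.8,-1,0,0]]]' --newtons 60

```text
time: 0.9
eef_pos: [0.2789, 0.4734, 0.3034]
tcp_rot: [-0.0, -0.14, 0.99, -0.0]
ft_force: [0.3, 0.3, -0.1]
gripper_width: 0.0427
gripper_force: 0.0
```

Request:
step_arm --moves '[[[0,0,0,-0.8,-1,0.3,0],[0,0,0,-0.8,-1,0.3,0],[0,0,0,-0.8,-1,0.3,0],[0,0,0,-0.8,-1,0.3,0],[0,0,0,-0.8,-1,0.3,0],[0,0,0,-0.8,-1,0.3,0],[0,0,0,-0.8,-1,0.3,0],[0,0,0,-0.8,-1,0.3,0]]]'

```text
time: 1.7
eef_pos: [0.4882, 0.3255, 0.2431]
tcp_rot: [-0.0, -0.14, 0.99, -0.0]
ft_force: [0.6, -0.3, -0.7]
gripper_width: 0.0429
gripper_force: 0.0
```

Request:
step_arm --moves '[[[0,0,0,-1,-1,0.6,0],[0,0,0,-1,-1,0.6,0],[0,0,0,-1,-1,0.8,0],[0,0,0,-1,-1,0.8,0],[0,0,0,-0.4,-0.7,0.8,0],[0,0,0,0,0,0,0],[0,0,0,0,0,0,0]]]'

```text
time: 2.4
eef_pos: [0.6251, 0.2438, 0.1528]
tcp_rot: [-0.001, -0.14, 0.99, 0.0]
ft_force: [0.4, 0.8, 0.2]
gripper_width: 0.0427
gripper_force: 0.0
```

```bash
python3 - <<'E'
from h import *
rel([.6253,.2437,.076],tool(BD))
t=r.snapshot("top");s=r.snapshot("side")
a=cv2.resize(t[150:250,200:300],None,fx=4,fy=4,interpolation=2);b=cv2.resize(s[170:270,370:470],None,fx=4,fy=4,interpolation=2)
cv2.imwrite("pics/g1.png",np.hstack([a,b])[:,:,::-1])
E
```

```text
turn [ 0.   -0.02 -0.02] shift [-0.01 -0.    3.07] | t 2.4 F [0.44 0.8  0.19] q [ 0.25  0.57  0.07  1.07  0.   -0.03] w 0.0427 pos [0.6251 0.2438 0.1528]
```

View pics/g1.png

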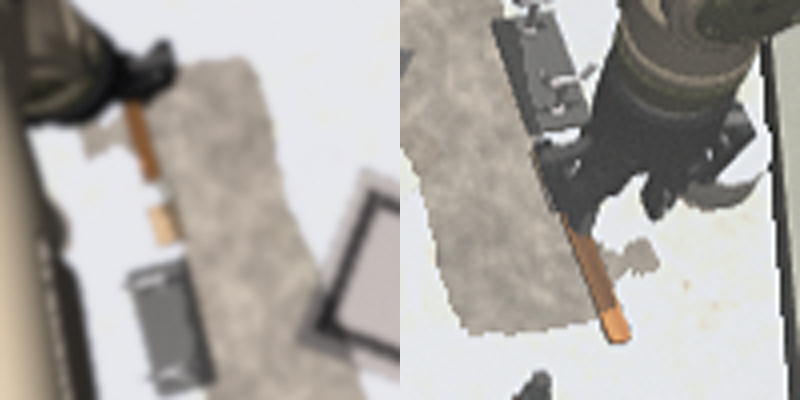

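The picture shows the fingers straddling the handle about its middle (top crop 140,90; side crop 580,220). I'll descend and close.

Request:
step_arm --moves '[[[0,0,0,0,0,0.9,0],[0,0,0,0,0,0.9,0],[0,0,0,0,0,0.8,0],[0,0,0,0,0,0.5,-0.2],[0,0,0,0,0,0,-0.5],[0,0,0,0,0,0,-1],[0,0,0,0,0,0,-1],[0,0,0,0,0,0,-1]]]'

```text
time: 3.3
eef_pos: [0.6266, 0.2445, 0.0778]
tcp_rot: [0.001, -0.14, 0.99, 0.0]
ft_force: [0.4, -0.5, -1.0]
gripper_width: 0.0127
gripper_force: 58.6
```

Request:
step_arm --moves '[[[0,0,0,0,0,-0.2,-1],[0,0,0,0,0,-0.6,-1],[0,0,0,0,0,-1,-1],[0,0,0,0,0,-1,-1],[0,0,0,0,0,0,-1]]]'

```text
time: 3.8
eef_pos: [0.6284, 0.2449, 0.1523]
tcp_rot: [0.004, -0.14, 0.99, 0.001]
ft_force: [1.4, 0.3, 0.3]
gripper_width: 0.0128
gripper_force: 58.6
```

```bash
python3 - <<'E'
from h import *
rel([.6253,.2437,.146],tool(BD))
for n in("top","side"):
    im=r.snapshot(n); m=cv2.inRange(cv2.cvtColor(im,cv2.COLOR_RGB2HSV),(5,90,60),(20,255,255))
    m[:, :200]=0; m[:, 450:]=0; m[:150]=0
    print(n,[cv2.boxPoints(cv2.minAreaRect(c)).round(1).tolist() for c in cv2.findContours(m,0,2)[0] if len(c)>8])
    cv2.imwrite(f"pics/l_{n}.png",im[:,:,::-1])
E
```

```text
turn [-0.    0.06 -0.01] shift [ 0.13 -0.01  0.25] | t 3.8 F [1.41 0.28 0.34] q [ 0.25  0.57  0.07  1.06  0.   -0.03] w 0.0128 pos [0.6284 0.2449 0.1523]
top [[[225.8000030517578, 176.5], [229.8000030517578, 174.89999389648438], [235.3000030517578, 188.6999969482422], [231.3000030517578, 190.3000030517578]]]
side [[[420.29998779296875, 226.89999389648438], [425.5, 224.8000030517578], [432.8999938964844, 243.1999969482422], [427.70001220703125, 245.3000030517578]]]
```

```bash
python3 - <<'E'
from h import *
print(tri((227.8,175.7),(430.3,244.2)))
a=cv2.imread("pics/l_top.png")[150:250,200:300];b=cv2.imread("pics/l_side.png")[160:260,370:470]
cv2.imwrite("pics/g2.png",cv2.resize(np.hstack([a,b]),None,fx=4,fy=4,interpolation=2))
E
```

```text
(array([ 0.64019307,  0.27213859, -0.00558687]), np.float64(0.012903061362081168))
```

View pics/g2.png

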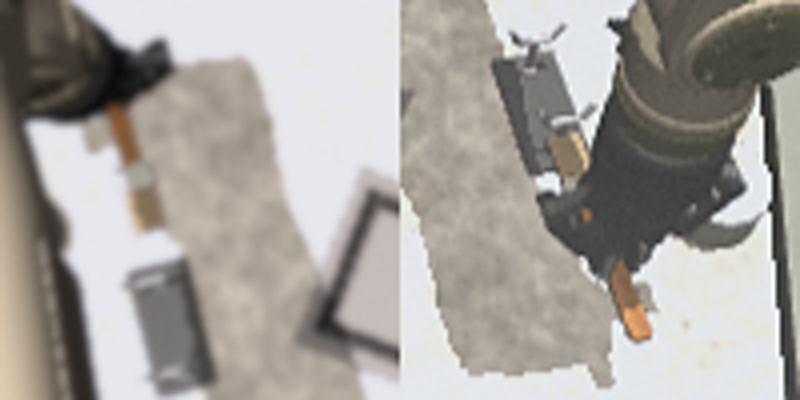

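The brush is held, with the bristles visible at top crop (150,230) and side crop (567,137). I'll triangulate the tip and compare it with a level hold.

```bash
python3 - <<'E'
from h import *
P,e=tri((237.1,207),(411.3,193.9)); s=r.sense(); Rt=rot(s["tcp_rot"])
print(P,e,"in tool",Rt.inv().apply(P-s["eef_pos"]).round(4))
# side-only check of handle end: plane ray at z levels
for z in(.05,.07,.09): print(z,onz("side",428.5,244.7,z), onz("top",237.1,207,z))
print(proj("side",s["eef_pos"]+Rt.apply([[.105,0,.071],[-.055,0,.071]])),proj("top",s["eef_pos"]+Rt.apply([[.105,0,.071]])))
E
```

```text
[0.53143799 0.21653875 0.07972665] 0.0004016057755999356 in tool [ 0.0993 -0.0004  0.0682]
0.05 [0.66896311 0.26070377 0.05      ] [0.53387667 0.22272407 0.05      ]
0.07 [0.67892386 0.25603337 0.07      ] [0.53223715 0.21842446 0.07      ]
0.09 [0.68888461 0.25136297 0.09      ] [0.53059762 0.21412486 0.09      ]
[[410.51898741 192.74602645]
 [430.54696766 243.75410392]] [[237.62817933 208.91900985]]
```

```bash
cat >> h.py <<'E'
TIP=np.array([.102,0,.071]); HD=np.radians(-21.4); TILT=.64
def tgt(x,y,z):
    "TCP pose putting brush tip at holder (x,y,z) m"
    Rt=tool(HD,TILT); return h2w([x,y,z])-Rt.apply(TIP),Rt
def tip():
    s=r.sense(); return (w2h(s["eef_pos"]+rot(s["tcp_rot"]).apply(TIP))*1e3).round(1)
def ax():
    "holder axes x,y and z in tool units per 5 mm"
    Rt=tool(HD,TILT); return [Rt.inv().apply(h2w(v)-h2w([0,0,0])).round(3).tolist() for v in ([.2,0,0],[0,.2,0],[0,0,.2])]
E
python3 - <<'E'
from h import *
p,Rt=tgt(-.039,-.010,.05);print(p);rel(p,Rt);print(ax())
E
```

```text
[ 0.47553861 -0.01873726  0.16786273]
turn [ 1.4  -4.09  4.21] shift [  0.96 -12.    -1.69] | t 3.9 F [ 0.25 -0.18 -1.55] q [ 0.25  0.58  0.06  1.06  0.   -0.03] w 0.013 pos [0.6266 0.2444 0.1483]
[[-0.16, -0.0, 0.119], [-0.0, 0.2, 0.0], [-0.119, -0.0, -0.16]]
```

Request:
step_arm --moves '[[[0,0,0,0,0,-0.7,-1],[0,0,0,0,-0.5,-0.9,-1],[0,0,0,0,-1,-0.4,-1],[0,0,0,0,-1,0,-1],[0,0,0,0,-1,0,-1]]]'

```text
time: 4.4
eef_pos: [0.6499, 0.1594, 0.1959]
tcp_rot: [-0.0, -0.14, 0.99, 0.0]
ft_force: [0.1, -0.8, -0.9]
gripper_width: 0.0128
gripper_force: 58.6
```

Request:
step_arm --moves '[[[0.175,-0.51,0.526,0,-0.6,0,-1],[0.175,-0.51,0.526,0,-0.6,0,-1],[0.175,-0.51,0.526,0,-0.6,0,-1],[0.175,-0.51,0.526,0,-0.6,0,-1],[0.175,-0.51,0.526,0,-0.6,0,-1],[0.175,-0.51,0.526,0,-0.6,0,-1],[0.175,-0.51,0.526,0,-0.6,0,-1],[0.175,-0.51,0.526,0,-0.6,0,-1]]]'

```text
time: 5.2
eef_pos: [0.6484, 0.0416, 0.1998]
tcp_rot: [0.308, 0.178, 0.933, -0.059]
ft_force: [-0.0, 0.6, -0.3]
gripper_width: 0.0127
gripper_force: 58.7
```

```bash
python3 - <<'E'
from h import *
rel(*tgt(-.039,-.010,.045));print(tip())
E
```

```text
turn [-0.02 -0.02 -0.01] shift [ 5.34 -4.77 -2.13] | t 5.2 F [-0.05  0.63 -0.29] q [ 0.02  0.21 -0.54  0.21 -0.23  0.33] w 0.0127 pos [0.6484 0.0416 0.1998]
[ 99.5 109.3  82. ]
```

Request:
step_arm --moves '[[[0,0,0,0.76,-0.68,-0.3,-1],[0,0,0,0.76,-0.68,-0.3,-1],[0,0,0,0.76,-0.68,-0.3,-1],[0,0,0,0.76,-0.68,-0.3,-1],[0,0,0,0.76,-0.68,-0.3,-1],[0,0,0,0.76,-0.68,-0.3,-1],[0,0,0,0.76,-0.68,-0.3,-1],[0,0,0,0,0,0,-1]]]'

```text
time: 6.0
eef_pos: [0.4721, -0.0182, 0.1606]
tcp_rot: [0.303, 0.176, 0.935, -0.059]
ft_force: [0.5, -0.4, -0.8]
gripper_width: 0.0129
gripper_force: 58.7
```

```bash
python3 - <<'E'
from h import *
rel(*tgt(-.039,-.010,.022));print(tip()); s=r.sense(); P=s["eef_pos"]+rot(s["tcp_rot"]).apply(TIP)
print(proj("top",P),proj("side",P))
t=r.snapshot("top");s=r.snapshot("side")
a=t[180:280,270:370];b=s[120:220,280:380]
cv2.imwrite("pics/g3.png",cv2.resize(np.hstack([a,b]),None,fx=4,fy=4,interpolation=2)[:,:,::-1])
E
```

```text
turn [-0.03 -0.08  0.01] shift [0.39 0.03 0.75] | t 6.0 F [ 0.52 -0.41 -0.77] q [-0.14 -0.07 -0.98  0.04 -0.14  0.19] w 0.0129 pos [ 0.4721 -0.0182  0.1606]
[-43.8 -11.2  43.2]
[[311.52433595 239.00281525]] [[332.981837   169.30037108]]
```

View pics/g3.png

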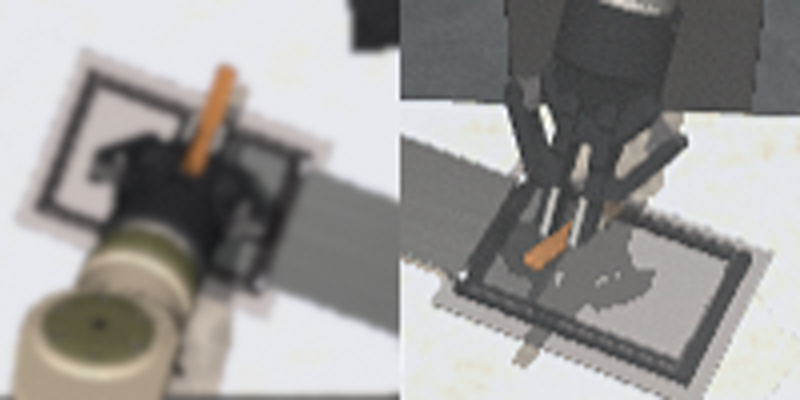

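The picture shows the brush sloped over the recess with its handle on the far side. The tip lies near (311,239) in the top view, as calibration predicts, and left of the slide edge. Joint 3 is at -0.98, close to its -1.03 limit, so I'll use a flatter slope of about 28 degrees, which moves the wrist outward.

```bash
sed -i 's/TILT=.64/TILT=.50/' h.py; python3 - <<'E'
from h import *
p,Rt=tgt(-.035,-.008,.035); rel(p,Rt);print(r.sense()["qpos"].round(3))
s=r.sense();R0=rot(s["tcp_rot"]);print("shift in present axes",(R0.inv().apply(p-s["eef_pos"])/.025).round(2),ax())
E
```

```text
turn [-0.01  0.9   0.01] shift [-0.34  0.04  0.98] | t 6.1 F [0.26 0.49 0.44] q [-0.14 -0.06 -0.98  0.04 -0.14  0.19] w 0.0129 pos [ 0.4767 -0.0182  0.1636]
[-0.14  -0.064 -0.975  0.038 -0.14   0.189]
shift in present axes [-0.2   0.05  1.02] [[-0.176, -0.0, 0.096], [-0.0, 0.2, 0.0], [-0.096, 0.0, -0.176]]
```

Request:
step_arm --moves '[[[0,0.3,0,-0.15,0,0.1,-1],[0,0.3,0,-0.15,0,0.1,-1],[0,0.3,0,-0.05,0,0.2,-1],[0,0,0,0,0,0.25,-1],[0,0,0,0,0,0.25,-1],[0,0,0,0,0,0,-1]]]'

```text
time: 6.7
eef_pos: [0.4943, -0.0248, 0.1483]
tcp_rot: [0.243, 0.179, 0.952, -0.047]
ft_force: [-1.0, -0.3, -0.5]
gripper_width: 0.0129
gripper_force: 58.7
```

```bash
python3 - <<'E'
from h import *
rel(*tgt(-.035,-.008,.020));print(tip(),r.sense()["qpos"].round(3))
E
```

```text
turn [-0.01 -0.    0.01] shift [0.31 0.03 0.61] | t 6.7 F [-1.   -0.29 -0.46] q [-0.17  0.03 -0.85  0.2  -0.1   0.18] w 0.0129 pos [ 0.4943 -0.0248  0.1483]
[-35.5  -9.1  37.1] [-0.166  0.028 -0.849  0.204 -0.101  0.181]
```

Request:
step_arm --moves '[[[0,0,0,0.08,0,0.15,-1],[0,0,0,0.08,0,0.15,-1],[0,0,0,0.08,0,0.15,-1],[0,0,0,0.08,0,0.15,-1],[0,0,0,0.02,0,0.035,-1],[0,0,0,0.02,0,0.035,-1],[0,0,0,0,0,0,-1]]]'

```text
time: 7.4
eef_pos: [0.4949, -0.0251, 0.1308]
tcp_rot: [0.243, 0.179, 0.952, -0.047]
ft_force: [-0.5, -0.7, -0.9]
gripper_width: 0.0128
gripper_force: 58.7
```

Request:
step_arm --moves '[[[0,0,0,0.02,0,0.035,-1],[0,0,0,0.02,0,0.035,-1],[0,0,0,0,0,0,-1]]]'

```text
time: 7.7
eef_pos: [0.4948, -0.0251, 0.1287]
tcp_rot: [0.243, 0.179, 0.952, -0.047]
ft_force: [0.7, -0.7, -1.0]
gripper_width: 0.0129
gripper_force: 58.7
```

```bash
python3 - <<'E'
from h import *
rel(*tgt(-.035,-.008,.0125));print(tip(),r.sense()["moment"])
E
```

```text
turn [-0.01  0.01  0.01] shift [0.1  0.03 0.17] | t 7.7 F [ 0.67 -0.7  -0.98] q [-0.17  0.06 -0.88  0.14 -0.1   0.18] w 0.0129 pos [ 0.4948 -0.0251  0.1287]
[-34.7  -9.1  17.5] [ 0.1452014   0.43918856 -0.01527975]
```

Request:
step_arm --moves '[[[0,0,0,0.02,0,0.035,-1],[0,0,0,0.02,0,0.035,-1],[0,0,0,0.02,0,0.035,-1],[0,0,0,0,0,0,-1]]]'

```text
time: 8.1
eef_pos: [0.4948, -0.0251, 0.1257]
tcp_rot: [0.243, 0.18, 0.952, -0.047]
ft_force: [1.4, -0.1, 0.8]
gripper_width: 0.0132
gripper_force: 58.7
```

```bash
python3 - <<'E'
from h import *
rel(*tgt(-.035,-.008,.0125));print(tip(),r.sense()["moment"])
E
```

```text
turn [-0.01  0.01  0.01] shift [0.05 0.03 0.06] | t 8.1 F [ 1.42 -0.08  0.8 ] q [-0.17  0.07 -0.88  0.13 -0.1   0.18] w 0.0132 pos [ 0.4948 -0.0251  0.1257]
[-34.7  -9.1  14.4] [ 0.18281901  0.42856283 -0.01358919]
```

Request:
step_arm --moves '[[[0,0,0,0.02,0,0.035,-1],[0,0,0,0.02,0,0.035,-1],[0,0,0,0,0,0,-1]]]'

```text
time: 8.4
eef_pos: [0.4953, -0.0252, 0.1241]
tcp_rot: [0.244, 0.18, 0.952, -0.047]
ft_force: [1.0, 0.2, 1.8]
gripper_width: 0.0131
gripper_force: 58.8
```

```bash
python3 - <<'E'
from h import *
rel(*tgt(-.035,-.008,.0125));print(tip(),r.sense()["moment"])
E
```

```text
turn [-0.01  0.01  0.01] shift [0.03 0.03 0.  ] | t 8.4 F [0.96 0.19 1.79] q [-0.17  0.07 -0.88  0.12 -0.1   0.18] w 0.0131 pos [ 0.4953 -0.0252  0.1241]
[-34.1  -9.   12.8] [0.03052356 0.15559107 0.02532028]
```

Request:
step_arm --moves '[[[0,0,0,0.02,0.05,0.035,-1],[0,0,0,0.02,0.15,-0.01,-1],[0,0,0,0.02,0.18,-0.01,-1],[0,0,0,0.02,0.18,-0.01,-1],[0,0,0,0.02,0.18,-0.01,-1],[0,0,0,0,0.18,0,-1],[0,0,0,0,0.18,0,-1],[0,0,0,0,0.18,0,-1]]]'

```text
time: 9.2
eef_pos: [0.5044, 0.0061, 0.1225]
tcp_rot: [0.243, 0.179, 0.952, -0.047]
ft_force: [-0.2, -1.1, 0.9]
gripper_width: 0.0133
gripper_force: 58.8
```

```bash
python3 - <<'E'
from h import *
rel(*tgt(-.037,.065,.0115));print(tip(),r.sense()["moment"])
E
```

```text
turn [-0.01  0.    0.01] shift [-0.02  1.66 -0.  ] | t 9.2 F [-0.19 -1.11  0.88] q [-0.08  0.1  -0.86  0.13 -0.14  0.25] w 0.0133 pos [0.5044 0.0061 0.1225]
[-37.2  23.3  11.2] [-0.07331279  0.49091539  0.03040425]
```

Request:
step_arm --moves '[[[0,0,0,0.02,0.18,0.03,-1],[0,0,0,0,0.18,0,-1],[0,0,0,0,0.18,0,-1],[0,0,0,0,0.18,0,-1]]]'

```text
time: 9.6
eef_pos: [0.511, 0.0227, 0.1216]
tcp_rot: [0.243, 0.179, 0.952, -0.047]
ft_force: [-0.4, -0.5, 0.3]
gripper_width: 0.013
gripper_force: 58.7
```

```bash
python3 - <<'E'
from h import *
rel(*tgt(-.037,.065,.0105));print(tip(),r.sense()["moment"])
s=r.sense();im=r.snapshot("side");P=s["eef_pos"]+rot(s["tcp_rot"]).apply(TIP);print(proj("side",P))
cv2.imwrite("pics/g4.png",cv2.resize(im[130:230,290:420],None,fx=6,fy=6,interpolation=2)[:,:,::-1])
E
```

```text
turn [-0.01  0.01  0.01] shift [-0.01  0.94  0.  ] | t 9.6 F [-0.43 -0.45  0.35] q [-0.04  0.12 -0.84  0.14 -0.16  0.29] w 0.013 pos [0.511  0.0227 0.1216]
[-37.1  41.3  10.4] [-0.10903902  0.49696695 -0.03742231]
[[347.89235815 183.34924476]]
```

View pics/g4.png

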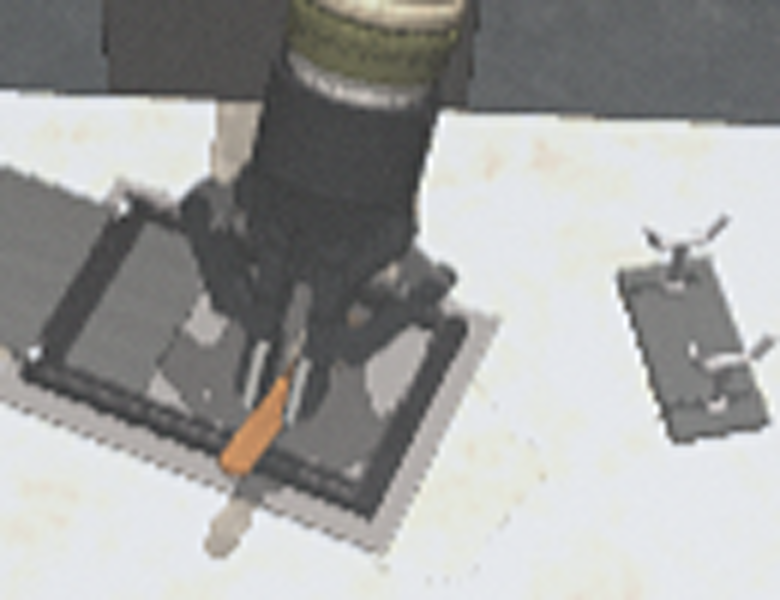

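The tip is hidden behind the gripper in this view. The handle (260,430) is still sloped and aligned, so the contact has to be judged by averaging force readings.

```bash
cat >> h.py <<'E'
def avg(n=8):
    F=[]
    for i in range(n): r.snapshot("top"); s=r.sense(); F.append(np.r_[s["ft_force"],s["moment"]])
    F=np.array(F); print("F",F.mean(0).round(3),"sd",F.std(0).round(2),"tip",tip())
E
python3 -c "
from h import *
avg()"
```

```text
F [-0.449  0.31   1.944  0.159  0.423  0.004] sd [0.28 0.55 0.38 0.07 0.03 0.02] tip [-37.1  40.9  10.4]
```

Mean Fz is +1.9 N, so the tip is touching lightly. To be sure of the first steps, I'll press about 1 mm more, go back to the start, and do the near rail again at this firmer contact.

Request:
step_arm --moves '[[[0,0,0,0.02,0,0.035,-1],[0,0,0,0,-0.15,0,-1],[0,0,0,0,-0.25,0,-1],[0,0,0,0,-0.25,0,-1],[0,0,0,0,-0.25,0,-1],[0,0,0,0,-0.25,0,-1],[0,0,0,0,-0.25,0,-1],[0,0,0,0,-0.25,0,-1]]]'

```text
time: 10.85
eef_pos: [0.4955, -0.0166, 0.1207]
tcp_rot: [0.243, 0.18, 0.952, -0.047]
ft_force: [0.6, 2.3, 3.3]
gripper_width: 0.0131
gripper_force: 58.7
```

Request:
step_arm --moves '[[[0,0,0,0,-0.25,0,-1],[0,0,0,0,-0.1,0,-1],[0,0,0,0,0,0,-1]]]'

```text
time: 11.15
eef_pos: [0.4923, -0.0247, 0.1207]
tcp_rot: [0.243, 0.18, 0.952, -0.047]
ft_force: [0.3, 0.7, 2.3]
gripper_width: 0.0128
gripper_force: 58.7
```

```bash
python3 -c "
from h import *
avg()"
```

```text
F [-0.053  0.106  2.386  0.207  0.389  0.004] sd [0.42 0.43 0.45 0.05 0.03 0.03] tip [-37.2  -9.    9.4]
```

Request:
step_arm --moves '[[[0,0,0,0,0.1,0,-1],[0,0,0,0,0.2,0,-1],[0,0,0,0,0.2,0,-1],[0,0,0,0,0.2,0,-1],[0,0,0,0,0.2,0,-1],[0,0,0,0,0.2,0,-1],[0,0,0,0,0.2,0,-1],[0,0,0,0,0.2,0,-1]]]'

```text
time: 12.35
eef_pos: [0.5064, 0.0112, 0.1206]
tcp_rot: [0.243, 0.179, 0.952, -0.047]
ft_force: [-1.2, -1.4, 1.8]
gripper_width: 0.013
gripper_force: 58.7
```

Request:
step_arm --moves '[[[0,0,0,0,0.2,0,-1],[0,0,0,0,0.2,0,-1],[0,0,0,0,0.2,0,-1],[0,0,0,0,0.2,0,-1],[0,0,0,0,0.2,0,-1],[0,0,0,0,0.2,0,-1],[0,0,0,0,0.2,0,-1],[0,0,0,0,0.1,0,-1]]]'

```text
time: 13.15
eef_pos: [0.5202, 0.0461, 0.1206]
tcp_rot: [0.243, 0.179, 0.952, -0.047]
ft_force: [-1.5, -1.5, 2.8]
gripper_width: 0.0133
gripper_force: 58.7
```

```bash
python3 -c "
from h import *
avg(6);print(ax());rel(*tgt(.034,.0655,.0090))"
```

```text
F [-0.139 -0.734  1.759  0.064  0.484  0.016] sd [0.32 0.42 0.19 0.04 0.03 0.02] tip [-37.1  66.    9.4]
[[-0.176, -0.0, 0.096], [-0.0, 0.2, 0.0], [-0.096, 0.0, -0.176]]
turn [-0.01  0.01  0.01] shift [-2.49 -0.03  1.38] | t 13.45 F [ 0.45 -0.35  1.65] q [ 0.01  0.14 -0.81  0.15 -0.18  0.34] w 0.0128 pos [0.52   0.0457 0.1206]
```

Request:
step_arm --moves '[[[0,0,0,-0.08,-0.01,0.06,-1],[0,0,0,-0.176,-0.01,0.1,-1],[0,0,0,-0.176,-0.01,0.1,-1],[0,0,0,-0.176,0,0.098,-1],[0,0,0,-0.176,0,0.098,-1],[0,0,0,-0.176,0,0.098,-1],[0,0,0,-0.176,0,0.098,-1],[0,0,0,-0.1,0,0.055,-1]]]'

```text
time: 14.25
eef_pos: [0.5534, 0.0317, 0.12]
tcp_rot: [0.243, 0.18, 0.952, -0.047]
ft_force: [-0.9, 0.5, 2.0]
gripper_width: 0.0129
gripper_force: 58.7
```

```bash
python3 -c "
from h import *
avg(6);rel(*tgt(.034,.0655,.0086))"
```

```text
F [ 0.34  -0.234  2.937  0.052  0.323 -0.022] sd [0.52 0.67 0.74 0.06 0.11 0.02] tip [-0.8 65.3  9.1]
turn [-0.01  0.02  0.01] shift [-1.22 -0.    0.7 ] | t 14.55 F [ 0.15 -0.46  2.21] q [-0.02  0.19 -0.75  0.16 -0.17  0.31] w 0.0131 pos [0.5534 0.0319 0.1205]
```

Request:
step_arm --moves '[[[0,0,0,-0.09,0,0.05,-1],[0,0,0,-0.176,0,0.1,-1],[0,0,0,-0.176,0,0.1,-1],[0,0,0,-0.176,0,0.1,-1],[0,0,0,-0.176,0,0.1,-1],[0,0,0,-0.176,0,0.1,-1],[0,0,0,-0.176,0,0.1,-1],[0,0,0,-0.09,0,0.05,-1]]]'

```text
time: 15.35
eef_pos: [0.5865, 0.0188, 0.1195]
tcp_rot: [0.244, 0.18, 0.952, -0.047]
ft_force: [-1.0, 0.5, 2.3]
gripper_width: 0.0128
gripper_force: 58.6
```

```bash
python3 -c "
from h import *
avg(6);rel(*tgt(.0345,-.011,.0086))"
```

```text
F [ 0.403 -0.022  2.582  0.068  0.342  0.011] sd [0.43 0.61 0.56 0.07 0.11 0.02] tip [34.6 65.3  8.6]
turn [-0.01  0.02  0.01] shift [-0.   -3.06  0.01] | t 15.65 F [ 0.55 -0.43  2.97] q [-0.04  0.24 -0.68  0.17 -0.16  0.29] w 0.013 pos [0.5864 0.0189 0.12  ]
```

Request:
step_arm --moves '[[[0,0,0,0,-0.1,0,-1],[0,0,0,0,-0.2,0,-1],[0,0,0,0,-0.2,0,-1],[0,0,0,0,-0.2,0,-1],[0,0,0,0,-0.2,0,-1],[0,0,0,0,-0.2,0,-1],[0,0,0,0,-0.2,0,-1],[0,0,0,0,-0.2,0,-1]]]'

```text
time: 16.45
eef_pos: [0.572, -0.0163, 0.1194]
tcp_rot: [0.243, 0.18, 0.952, -0.047]
ft_force: [1.1, 1.3, 3.2]
gripper_width: 0.0129
gripper_force: 58.7
```

```bash
python3 -c "
from h import *
avg(4)"
```

```text
F [ 0.271  0.861  3.154  0.313  0.357 -0.004] sd [0.67 0.28 0.52 0.05 0.03 0.02] tip [33.9 27.3  8.1]
```

Request:
step_arm --moves '[[[0,0,0,0,-0.2,0,-1],[0,0,0,0,-0.2,0,-1],[0,0,0,0,-0.2,0,-1],[0,0,0,0,-0.2,0,-1],[0,0,0,0,-0.2,0,-1],[0,0,0,0,-0.2,0,-1],[0,0,0,0,-0.2,0,-1],[0,0,0,0,-0.16,0,-1]]]'

```text
time: 17.45
eef_pos: [0.5578, -0.0527, 0.1196]
tcp_rot: [0.243, 0.18, 0.952, -0.047]
ft_force: [-0.4, 1.2, 2.3]
gripper_width: 0.0128
gripper_force: 58.7
```

```bash
python3 -c "
from h import *
avg(6)"
```

```text
F [ 0.165  0.225  2.537  0.3    0.319 -0.011] sd [0.32 0.24 0.46 0.05 0.04 0.04] tip [ 34.  -11.5   8.3]
```

Request:
step_arm --moves '[[[0,0,0,-0.08,0,-0.15,-1],[0,0,0,-0.1,0,-0.18,-1],[0,0,0,-0.3,0,-0.5,-1],[0,0,0,-0.5,0,-0.9,-1],[0,0,0,-0.4,0,-0.7,-1],[0,0,0,-0.3,0,-0.5,-1]]]'

```text
time: 18.35
eef_pos: [0.5598, -0.0527, 0.2057]
tcp_rot: [0.244, 0.179, 0.952, -0.047]
ft_force: [-0.2, 0.9, -0.5]
gripper_width: 0.0129
gripper_force: 58.8
```

```bash
python3 -c "
from h import *
rel([REST[0],REST[1],.19],tool(np.radians(14.6)))"
```

```text
turn [-1.06  3.23 -4.09] shift [ 1.13 11.28  0.63] | t 18.35 F [-0.24  0.91 -0.53] q [-0.2   0.07 -0.63  0.37 -0.08  0.15] w 0.0129 pos [ 0.5598 -0.0527  0.2057]
```

Request:
step_arm --moves '[[[-0.177,0.538,-0.682,0,0,0,-1],[-0.177,0.538,-0.682,0,0,0,-1],[-0.177,0.538,-0.682,0,0,0,-1],[-0.177,0.538,-0.682,0,0,0,-1],[-0.177,0.538,-0.682,0,0,0,-1],[-0.177,0.538,-0.682,0,0,0,-1]]]'

```text
time: 18.95
eef_pos: [0.5594, -0.0529, 0.2046]
tcp_rot: [-0.002, -0.129, 0.992, 0.0]
ft_force: [0.3, 0.2, -0.4]
gripper_width: 0.013
gripper_force: 58.8
```

Request:
step_arm --moves '[[[0,0,0,0.09,0.9,0,-1],[0,0,0,0.09,1,0,-1],[0,0,0,0.09,1,0,-1],[0,0,0,0.09,1,0,-1],[0,0,0,0.09,1,0,-1],[0,0,0,0.09,1,0,-1],[0,0,0,0.09,1,0,-1],[0,0,0,0.09,1,0,-1]]]'

```text
time: 19.75
eef_pos: [0.4918, 0.1349, 0.2042]
tcp_rot: [-0.0, -0.127, 0.992, -0.0]
ft_force: [-0.6, -0.2, 0.8]
gripper_width: 0.0128
gripper_force: 58.8
```

Request:
step_arm --moves '[[[0,0,0,0.09,1,0.2,-1],[0,0,0,0.09,1,0.2,-1],[0,0,0,0.09,0.9,0.2,-1],[0,0,0,0.05,0.4,0,-1],[0,0,0,0,0,0,-1],[0,0,0,0,0,0,-1]]]'

```text
time: 20.35
eef_pos: [0.4642, 0.2115, 0.1894]
tcp_rot: [-0.0, -0.127, 0.992, -0.0]
ft_force: [0.3, -0.2, 0.0]
gripper_width: 0.013
gripper_force: 58.8
```

```bash
python3 - <<'E'
from h import *
rel([REST[0],REST[1],.135],tool(np.radians(14.6)))
s=r.sense();Rt=rot(s["tcp_rot"])
for n in("top","side"): print(n,proj(n,s["eef_pos"]+Rt.apply([[.102,0,.071],[-.055,0,.073]])).round(1).tolist())
t=r.snapshot("top");s=r.snapshot("side")
a=t[165:285,200:300];b=s[130:250,360:460]
cv2.imwrite("pics/g5.png",cv2.resize(np.hstack([a,b]),None,fx=4,fy=4,interpolation=2)[:,:,::-1])
E
```

```text
turn [-0. -0. -0.] shift [0.1  0.1  2.18] | t 20.35 F [ 0.3  -0.24  0.01] q [ 0.27  0.25 -0.32  0.99 -0.    0.02] w 0.013 pos [0.4642 0.2115 0.1894]
top [[244.5, 263.9], [231.2, 210.9]]
side [[400.2, 137.7], [416.6, 182.3]]
```

View pics/g5.png

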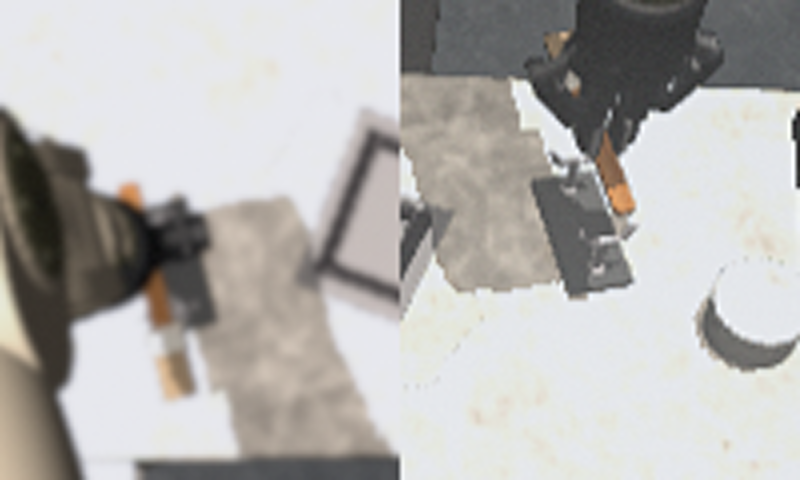

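The top crop shows the tip at (178,394) and the handle end at (130,184). In the side crop the handle end is at (624,213) and the tip partly at (556,35). All agree with the predicted pixels within about 1 px.

```bash
python3 - <<'E'
from h import *
s=r.sense();Rt=rot(s["tcp_rot"])
for a,b in(((244.1,263.1),(399.4,138)),((232.1,210.7),(415.8,183))):
    P,e=tri(a,b);print(P.round(4),e.round(4),Rt.inv().apply(P-s["eef_pos"]).round(4))
E
```

```text
[0.368  0.1848 0.1203] 0.0032 [ 0.1    -0.0013  0.0691]
[0.5181 0.2235 0.1139] 0.0003 [-0.055  -0.0014  0.0755]
```

Request:
step_arm --moves '[[[0,-0.25,0,0.2,0.12,0,-1],[0,0,0,0,0,0.5,-1],[0,0,0,0,0,0.6,-1],[0,0,0,0,0,0.5,-1],[0,0,0,0,0,0.4,-1],[0,0,0,0,0,0.2,-1],[0,0,0,0,0,0,-1]]]'

```text
time: 21.15
eef_pos: [0.4602, 0.2135, 0.1336]
tcp_rot: [0.018, -0.126, 0.992, 0.002]
ft_force: [-0.3, 0.1, 1.2]
gripper_width: 0.0132
gripper_force: 58.8
```

```bash
python3 - <<'E'
from h import *
rel([REST[0],REST[1],.125],tool(np.radians(14.6)))
t=r.snapshot("top");s=r.snapshot("side")
a=t[165:285,200:300];b=s[130:250,360:460]
cv2.imwrite("pics/g6.png",cv2.resize(np.hstack([a,b]),None,fx=4,fy=4,interpolation=2)[:,:,::-1])
E
```

```text
turn [ 0.    0.24 -0.01] shift [-0.04 -0.02  0.34] | t 21.15 F [-0.25  0.14  1.16] q [ 0.28  0.28 -0.44  0.81 -0.    0.02] w 0.0132 pos [0.4602 0.2135 0.1336]
```

View pics/g6.png

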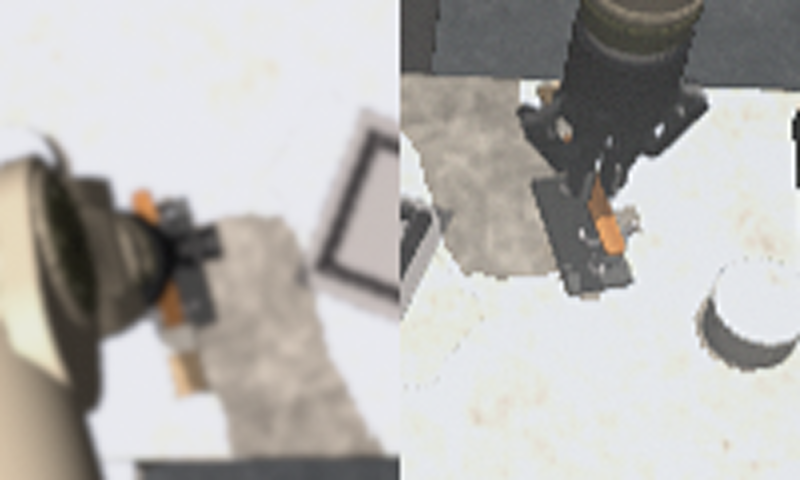

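The handle sits between the far fork's prongs (side crop 612,245 with a prong at 630,215). I'll lower it the last millimetres.

Request:
step_arm --moves '[[[0,0,0,0,0,0.12,-1],[0,0,0,0,0,0.12,-1],[0,0,0,0,0,0.08,-1],[0,0,0,0,0,0,-1]]]'

```text
time: 21.65
eef_pos: [0.4606, 0.2141, 0.126]
tcp_rot: [0.018, -0.127, 0.992, 0.003]
ft_force: [0.2, -0.7, 1.0]
gripper_width: 0.0129
gripper_force: 58.9
```

```bash
python3 -c "
from h import *
avg(4);rel([REST[0],REST[1],.125],tool(np.radians(14.6)))"
```

```text
F [ 0.002 -0.121 -0.282  0.024  0.067 -0.003] sd [0.27 0.7  0.37 0.02 0.02 0.02] tip [-178.9  142.9   51.5]
turn [ 0.    0.25 -0.  ] shift [-0.02 -0.04  0.05] | t 21.85 F [0.45 0.61 0.01] q [ 0.28  0.29 -0.45  0.79 -0.    0.02] w 0.0127 pos [0.4606 0.2141 0.1262]
```

No contact yet, so lower further in small steps.

Request:
step_arm --moves '[[[0,0,0,0,0,0.06,-1],[0,0,0,0,0,0.06,-1],[0,0,0,0,0,0,-1]]]'

```text
time: 22.15
eef_pos: [0.4609, 0.2142, 0.1245]
tcp_rot: [0.019, -0.127, 0.992, 0.003]
ft_force: [-2.7, -0.7, 11.8]
gripper_width: 0.0127
gripper_force: 60.5
```

```bash
python3 -c "
from h import *
avg(4);rel([REST[0],REST[1],.125],tool(np.radians(14.6)))"
```

```text
F [-3.2670e+00 -9.6200e-01  1.1425e+01 -2.4700e-01  8.0300e-01  1.0000e-02] sd [0.34 0.43 0.2  0.01 0.01 0.01] tip [-178.6  143.1   49.6]
turn [ 0.    0.25 -0.  ] shift [-0.01 -0.04 -0.02] | t 22.35 F [-3.78 -0.5  11.51] q [ 0.28  0.29 -0.45  0.79 -0.    0.02] w 0.0129 pos [0.4609 0.2142 0.1245]
```

It touches at the expected height (11 N). I'll back off 1 mm, release gently and rise.

Request:
step_arm --moves '[[[0,0,0,0,0,-0.04,-1],[0,0,0,0,0,0,-0.5],[0,0,0,0,0,0,-0.3],[0,0,0,0,0,0,-0.1],[0,0,0,0,0,0,-0.1],[0,0,0,0,0,0,-0.1]]]'

```text
time: 22.95
eef_pos: [0.4606, 0.214, 0.1239]
tcp_rot: [0.018, -0.127, 0.992, 0.002]
ft_force: [-0.4, -0.5, 0.3]
gripper_width: 0.0383
gripper_force: 0.0
```

Request:
step_arm --moves '[[[0,0,0,0,0,-0.2,-0.1],[0,0,0,0,0,-0.5,-0.1],[0,0,0,0,0,-0.8,-0.1],[0,0,0,0,0,-1,-0.1],[0,0,0,0,0,-1,-0.1],[0,0,0,0,-1,-0.5,-0.5],[0,0,0,0,-1,0,-1],[0,0,0,0,-1,0,-1]]]'

```text
time: 23.75
eef_pos: [0.4765, 0.14, 0.2252]
tcp_rot: [0.019, -0.127, 0.992, 0.002]
ft_force: [0.1, 0.4, -1.0]
gripper_width: -0.0003
gripper_force: 0.0
```

Request:
step_arm --moves '[[[0,0,0,0,-1,0,-1],[0,0,0,0,-1,0,-1],[0,0,0,0,-1,0,-1],[0,0,0,0,-1,0,-1],[0,0,0,0,-1,0,-1]]]'

```text
time: 24.25
eef_pos: [0.5076, 0.0185, 0.2244]
tcp_rot: [0.019, -0.127, 0.992, 0.002]
ft_force: [0.2, 0.1, -1.1]
gripper_width: 0.0002
gripper_force: 0.0
```

```bash
python3 - <<'E'
from h import *
t=r.snapshot("top");s=r.snapshot("side")
cv2.imwrite("pics/t7.png",t[:,:,::-1])
a=t[180:280,200:300];b=s[130:230,360:460]
cv2.imwrite("pics/g7.png",cv2.resize(np.hstack([a,b]),None,fx=4,fy=4,interpolation=2)[:,:,::-1])
for n,im in(("top",t),("side",s)):
    m=cv2.inRange(cv2.cvtColor(im,cv2.COLOR_RGB2HSV),(5,90,60),(20,255,255)); m[:,:200]=0;m[:,450:]=0;m[:130]=0
    print(n,[cv2.boxPoints(cv2.minAreaRect(c)).round(1).tolist() for c in cv2.findContours(m,0,2)[0] if len(c)>8])
sl=H[2]; bar=(np.array([.3517,-.1845])+np.array([.4489,-.2256]))/2; print("bar outer mid",bar,w2h([*bar,0]))
rel([*h2w([0,-.24,0])[:2],.12],tool(HD))
E
```

```text
top [[[232.39999389648438, 213.60000610351562], [238.8000030517578, 212.10000610351562], [246.8000030517578, 244.3000030517578], [240.5, 245.89999389648438]], [[247.0, 139.0], [251.3000030517578, 135.8000030517578], [253.1999969482422, 138.3000030517578], [248.89999389648438, 141.60000610351562]]]
side [[[399.8999938964844, 166.39999389648438], [404.70001220703125, 164.6999969482422], [415.6000061035156, 194.39999389648438], [410.8999938964844, 196.10000610351562]]]
bar outer mid [ 0.4003  -0.20505] [-0.00153681 -0.21089796  0.        ]
turn [0.07 0.25 4.16] shift [  0.72 -11.02   4.18] | t 24.35 F [0.35 1.07 0.36] q [-0.13  0.2  -0.3   1.03  0.01 -0.38] w 0.0 pos [0.5084 0.0172 0.2244]
```

View pics/g7.png

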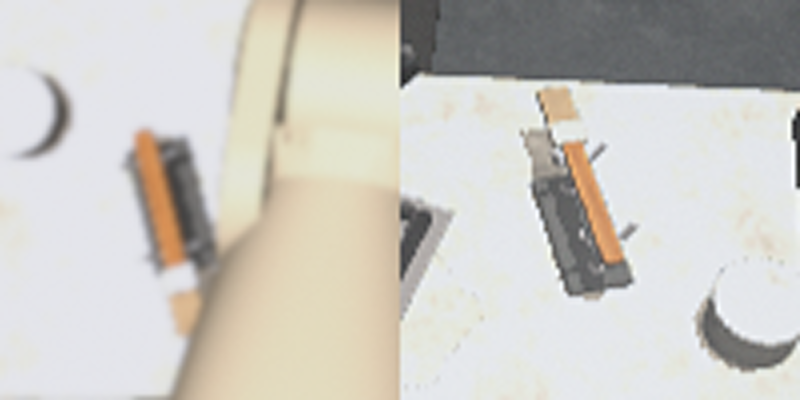

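The brush lies level across both forks, bristles towards the robot (side crop 560,105), and the tin is undisturbed. Next is the slide: with the fingers shut, go behind the bar. Its inner edge measured about y=-209, so its outer face is about y=-223 in the holder frame.

Request:
step_arm --moves '[[[0.012,0.042,0.693,0,0,0,-1],[0.012,0.042,0.693,0,0,0,-1],[0.012,0.042,0.693,0,0,0,-1],[0.012,0.042,0.693,0,0,0,-1],[0.012,0.042,0.693,0,0,0,-1],[0.012,0.042,0.693,0,0,0,-1]]]'

```text
time: 24.95
eef_pos: [0.5071, 0.0203, 0.2243]
tcp_rot: [-0.001, 0.185, 0.983, 0.001]
ft_force: [-0.4, -0.4, -0.2]
gripper_width: -0.0001
gripper_force: 0.0
```

Request:
step_arm --moves '[[[0,0,0,0,-1,0,-1],[0,0,0,0,-1,0,-1],[0,0,0,0,-1,0,-1],[0,0,0,0,-1,0,-1],[0,0,0,0,-1,0,-1],[0,0,0,0,-1,0,-1],[0,0,0,0,-1,0,-1],[0,0,0,0,-1,0,-1]]]'

```text
time: 25.75
eef_pos: [0.4348, -0.1671, 0.2243]
tcp_rot: [-0.001, 0.183, 0.983, 0.001]
ft_force: [-0.1, -0.6, -0.4]
gripper_width: 0.0005
gripper_force: 0.0
```

```bash
python3 - <<'E'
from h import *
rel([*h2w([0,-.258,0])[:2],.081],tool(HD))
# bar: brightness profile along holder y at several x offsets in first side/top picture, z=17mm plane
for n in("top","side"):
    g=cv2.cvtColor(cv2.imread(f"pics/{n}0.png"),6).astype(np.float32)
    out=[]
    for y in range(-240,-196,3):
        q=proj(n,[h2w([x/1e3,y/1e3,.014]) for x in range(-45,46,5)]).astype(np.float32)
        out.append((y,int(cv2.remap(g,q[:,:1],q[:,1:],1).mean())))
    print(n,out)
E
```

```text
turn [ 0.   -0.01  0.03] shift [ 0.67 -3.8   5.73] | t 25.75 F [-0.14 -0.6  -0.35] q [-0.54  0.15 -0.37  1.06  0.   -0.17] w 0.0005 pos [ 0.4348 -0.1671  0.2243]
top [(-240, 232), (-237, 232), (-234, 232), (-231, 231), (-228, 230), (-225, 228), (-222, 226), (-219, 226), (-216, 226), (-213, 220), (-210, 196), (-207, 155), (-204, 126), (-201, 118), (-198, 117)]
side [(-240, 229), (-237, 229), (-234, 229), (-231, 229), (-228, 229), (-225, 225), (-222, 224), (-219, 225), (-216, 227), (-213, 225), (-210, 156), (-207, 111), (-204, 119), (-201, 120), (-198, 120)]
```

Request:
step_arm --moves '[[[0,0,0,0.17,-0.95,0,-1],[0,0,0,0.17,-0.95,0,-1],[0,0,0,0.17,-0.95,0,-1],[0,0,0,0.17,-0.95,0,-1],[0,0,0,0,0,0.9,-1],[0,0,0,0,0,1,-1],[0,0,0,0,0,1,-1],[0,0,0,0,0,1,-1]]]'

```text
time: 26.55
eef_pos: [0.3851, -0.2488, 0.126]
tcp_rot: [-0.001, 0.183, 0.983, 0.0]
ft_force: [-0.5, -0.2, -0.4]
gripper_width: -0.0002
gripper_force: 0.0
```

Request:
step_arm --moves '[[[0,0,0,0,0,0.8,-1],[0,0,0,0,0,0.6,-1],[0,0,0,0,0,0.35,-1],[0,0,0,0,0,0,-1],[0,0,0,0,0,0,-1]]]'

```text
time: 27.05
eef_pos: [0.3852, -0.2492, 0.0832]
tcp_rot: [-0.001, 0.183, 0.983, 0.0]
ft_force: [0.6, -0.1, 0.0]
gripper_width: 0.0002
gripper_force: 0.0
```

```bash
python3 - <<'E'
from h import *
rel([*h2w([0,-.140,0])[:2],.081],tool(HD)); print(w2h(r.sense()["eef_pos"]))
E
```

```text
turn [ 0.   -0.01  0.03] shift [0.02 4.7  0.09] | t 27.05 F [ 0.64 -0.15  0.05] q [-0.75  0.29 -0.59  0.7  -0.   -0.38] w 0.0002 pos [ 0.3852 -0.2492  0.0832]
[ 0.00051696 -0.25754849  0.08320284]
```

Request:
step_arm --moves '[[[0,0,0,0,0.3,0.1,-1],[0,0,0,0,0.3,0,-1],[0,0,0,0,0.3,0,-1],[0,0,0,0,0.3,0,-1],[0,0,0,0,0.3,0,-1],[0,0,0,0,0.3,0,-1],[0,0,0,0,0.3,0,-1],[0,0,0,0,0.3,0,-1]]]'

```text
time: 27.85
eef_pos: [0.407, -0.1929, 0.0804]
tcp_rot: [-0.001, 0.184, 0.983, 0.0]
ft_force: [0.6, -1.8, 2.1]
gripper_width: -0.0001
gripper_force: 1.2
```

Request:
step_arm --moves '[[[0,0,0,0,0.3,0,-1],[0,0,0,0,0.3,0,-1],[0,0,0,0,0.3,0,-1],[0,0,0,0,0.3,0,-1],[0,0,0,0,0.3,0,-1],[0,0,0,0,0.3,0,-1]]]'

```text
time: 28.45
eef_pos: [0.4231, -0.1508, 0.0803]
tcp_rot: [-0.001, 0.184, 0.983, 0.0]
ft_force: [1.2, -2.9, 1.5]
gripper_width: -0.0001
gripper_force: 1.2
```

```bash
python3 - <<'E'
from h import *
avg(2); print(w2h(r.sense()["eef_pos"]))
E
```

```text
F [-0.35  -0.018  0.657 -0.11  -0.053 -0.014] sd [0.25 0.02 0.1  0.07 0.08 0.03] tip [-103.2 -152.1    9.4]
[-0.00095525 -0.15157227  0.08000164]
```

Request:
step_arm --moves '[[[0,0,0,0,0.2,0,-1],[0,0,0,0,0.2,0,-1],[0,0,0,0,0.2,0,-1],[0,0,0,0,0.2,0,-1],[0,0,0,0,0.1,0,-1]]]'

```text
time: 29.05
eef_pos: [0.4306, -0.1297, 0.08]
tcp_rot: [-0.002, 0.183, 0.983, 0.001]
ft_force: [-1.2, -3.3, -0.1]
gripper_width: 0.0
gripper_force: 0.7
```

Request:
step_arm --moves '[[[0,0,0,0,0.1,0,-1],[0,0,0,0,0.1,0,-1]]]'

```text
time: 29.25
eef_pos: [0.4324, -0.1254, 0.0801]
tcp_rot: [-0.001, 0.184, 0.983, 0.0]
ft_force: [-1.3, -0.4, -0.3]
gripper_width: -0.0002
gripper_force: 0.7
```

Request:
step_arm --moves '[[[0,0,0,0,0.08,0,-1],[0,0,0,0,0.08,0,-1]]]'

```text
time: 29.45
eef_pos: [0.434, -0.1218, 0.0802]
tcp_rot: [-0.001, 0.184, 0.983, 0.0]
ft_force: [-1.6, -1.0, -0.6]
gripper_width: 0.0001
gripper_force: 0.7
```

Request:
step_arm --moves '[[[0,0,0,0,0.08,0,-1],[0,0,0,0,0.08,0,-1]]]'

```text
time: 29.65
eef_pos: [0.4346, -0.1204, 0.0803]
tcp_rot: [-0.002, 0.184, 0.983, -0.003]
ft_force: [-8.4, -16.0, 0.2]
gripper_width: -0.0001
gripper_force: 8.2
```

Request:
step_arm --moves '[[[0,0,0,0,0.08,0,-1],[0,0,0,0,0.08,0,-1]]]'

```text
time: 29.85
eef_pos: [0.435, -0.1193, 0.0803]
tcp_rot: [-0.003, 0.185, 0.983, -0.007]
ft_force: [-13.7, -27.4, 0.5]
gripper_width: 0.0001
gripper_force: 14.5
```

```bash
python3 - <<'E'
from h import *
avg(3); print(w2h(r.sense()["eef_pos"]))
t=r.snapshot("side");cv2.imwrite("pics/s8.png",t[:,:,::-1]); g=cv2.cvtColor(t,7).astype(np.float32)
for x0 in (-56,-50,50,56):
    q=proj("side",[h2w([x0/1e3,y/1e3,.014]) for y in range(-140,-84,3)]).astype(np.float32)
    print(x0,cv2.remap(g,q[:,:1],q[:,1:],1).astype(int).ravel().tolist())
E
```

```text
F [-12.99  -24.212   0.44   -4.924   2.494   0.053] sd [0.31 0.22 0.36 0.02 0.01 0.04] tip [-102.8 -119.7    9.7]
[-0.00055818 -0.11860303  0.08031024]
-56 [61, 62, 63, 64, 65, 62, 66, 69, 70, 74, 84, 95, 107, 108, 121, 138, 127, 94, 73]
-50 [63, 65, 65, 66, 65, 61, 68, 111, 156, 103, 75, 70, 70, 73, 79, 98, 103, 87, 73]
50 [167, 167, 173, 180, 182, 182, 184, 190, 184, 178, 162, 170, 180, 194, 221, 135, 178, 110, 77]
56 [168, 168, 170, 174, 176, 176, 176, 180, 183, 182, 176, 181, 191, 192, 175, 118, 72, 71, 75]
```

The stop is reached: 28 N with the bar at the bridge. I'll back off and rise clear.

Request:
step_arm --moves '[[[0,0,0,0,-0.3,0,-1],[0,0,0,0,-0.5,0,-1],[0,0,0,0,-0.5,-0.3,-1],[0,0,0,0,0,-1,-1],[0,0,0,0,0,-1,-1],[0,0,0,0,0,-1,-1],[0,0,0,0,0,-1,-1],[0,0,0,0,0,-1,-1]]]'

```text
time: 30.85
eef_pos: [0.4255, -0.1452, 0.2145]
tcp_rot: [-0.001, 0.184, 0.983, 0.001]
ft_force: [1.4, -1.9, 0.7]
gripper_width: 0.0002
gripper_force: 0.0
```

Request:
step_arm --moves '[[[0,0,0,0.5,-1,-0.5,-1],[0,0,0,0.5,-1,0,-1],[0,0,0,0.5,-1,0,-1],[0,0,0,0.5,-1,0,-1],[0,0,0,0,-0.5,0,-1],[0,0,0,0,0,0,-1],[0,0,0,0,0,0,-1]]]'

```text
time: 31.55
eef_pos: [0.3387, -0.232, 0.2256]
tcp_rot: [-0.001, 0.184, 0.983, 0.001]
ft_force: [0.1, 0.6, 0.3]
gripper_width: 0.0002
gripper_force: 0.0
```

```bash
python3 - <<'E'
from h import *
I={n:r.snapshot(n) for n in("top","side")}
for n in I:
    g=cv2.cvtColor(I[n],7).astype(np.float32)
    for a,b,st in((-130,-84,3),(60,95,2)):
        o=[]
        for y in range(a,b,st):
            q=proj(n,[h2w([x/1e3,y/1e3,.012]) for x in range(-35,36,5)]).astype(np.float32); o.append((y,int(np.median(cv2.remap(g,q[:,:1],q[:,1:],1)))))
        print(n,o)
ends={}
for n in I:
    m=cv2.inRange(cv2.cvtColor(I[n],cv2.COLOR_RGB2HSV),(5,90,60),(20,255,255)); m[:,:200]=0;m[:,450:]=0;m[:150]=0
    c=max(cv2.findContours(m,0,2)[0],key=cv2.contourArea); b=cv2.boxPoints(cv2.minAreaRect(c)); b=b[np.argsort(b[:,1])]
    ends[n]=(b[:2].mean(0),b[2:].mean(0)); print(n,[e.round(1) for e in ends[n]])
far,e1=tri(ends["top"][0],ends["side"][1]); nr,e2=tri(ends["top"][1],ends["side"][0])
print("handle far end",far,e1,"ferrule end",nr,e2,"yaw",np.degrees(np.arctan2(*(far-nr)[1::-1])))
d=(far-nr)/np.linalg.norm(far-nr); print("grip vs rest mm",(far-55e-3*d-np.r_[REST,.048])*1e3)
print(r.sense()["ft_force"],r.sense()["time"])
E
```

```text
top [(-130, 226), (-127, 226), (-124, 226), (-121, 226), (-118, 225), (-115, 223), (-112, 220), (-109, 215), (-106, 217), (-103, 221), (-100, 217), (-97, 193), (-94, 146), (-91, 92), (-88, 60), (-85, 51)]
top [(60, 113), (62, 114), (64, 114), (66, 114), (68, 114), (70, 114), (72, 114), (74, 115), (76, 115), (78, 115), (80, 112), (82, 105), (84, 95), (86, 84), (88, 74), (90, 71), (92, 82), (94, 103)]
side [(-130, 230), (-127, 230), (-124, 230), (-121, 230), (-118, 230), (-115, 229), (-112, 225), (-109, 226), (-106, 229), (-103, 231), (-100, 231), (-97, 158), (-94, 79), (-91, 79), (-88, 81), (-85, 80)]
side [(60, 127), (62, 127), (64, 127), (66, 126), (68, 126), (70, 127), (72, 127), (74, 127), (76, 127), (78, 129), (80, 139), (82, 138), (84, 108), (86, 88), (88, 85), (90, 85), (92, 84), (94, 86)]
top [array([235.6, 212.9], dtype=float32), array([243.6, 245.1], dtype=float32)]
side [array([402.3, 165.5], dtype=float32), array([413.3, 195.3], dtype=float32)]
handle far end [0.51603194 0.22762312 0.04959324] 0.0006332938301766937 ferrule end [0.41800728 0.19998469 0.05637399] 0.0013527661823693562 yaw 15.746001376750883
grip vs rest mm [ 1.91279417 -0.46943775  5.24694784]
[ 0.78115229 -0.16403595 -0.2935258 ] 31.65
```

The sheet now covers the recess to y≈80 mm, so the slide is home. The brush grip point is within 2 mm of the rest's middle, yaw is within about 1 degree, and the height is right. I'm handing in.

```bash
python3 -c "
from station import r
print(r.job_done())"
```

```text
the job is handed in; nothing more can be done
None
```

I brushed the seam (near rail twice, for firmer contact), laid the brush across both forks, pushed the dark slide to its stop and handed the job in at about 32 s; the result of the judging was not shown. I viewed 11 pictures, one over the limit of 10, and sloped the brush about 28 degrees rather than 30 to 45 because joint 3 was near its limit.

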